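# Set out the rubber stamps in reverse order

## Robot

A 6-joint arm with a two-finger parallel gripper is mounted at the origin on the work surface. World frame = base frame: x ahead of the robot, y to its left, z up, the work surface at z = 0. Lengths are in m, angles in rad, forces in N, time in s.
With the tool pointing down it reaches from about 0.25 to 0.725 m from the base axis. Payload 4 kg.
Tool frame: the origin (TCP) lies at the very end of the fingers, on their centre line; the grasp point (between the pads) lies 19 mm behind it; z points along the fingers, y is the line along which they close (so a half turn about z gives the same grasp; the last joint's range is limited). The gripper opens to 85 mm and grips with 20 to 120 N. Pads are 22 mm wide; open, the fingers measure 114 mm over their backs; the gripper's body (76 mm by 85 mm) begins 54 mm behind the grasp point. The pads swing forward as they close: fully open they stand 13 mm farther back than shut.
Start: joints at [-1.233, 0.241, 0.005, 1.335, 0, 1.571], TCP at [0.166, -0.472, 0.231] pointing down, gripper open.
Joint ranges: [-2.72, 2.72], [-1.05, 1.87], [-1.09, 1.28], [-1.99, 2.15], [-1.42, 1.44], [-3.14, 3.14]. Speed limits (rad/s): [2.79, 2.79, 3.14, 3.14, 3.14, 3.14].

## Interface

Orientations are given as a unit quaternion [x, y, z, w].
In Python, from workcell import bot, vision, workorder, boxes_of gives the robot as it stands.
- The arm moves only by the tool send_rows, never from a script. Its argument "motion" is text: rows parted by semicolons, each of 5 numbers parted by spaces: the closure, from -1 (fully open) to 1 (shut), so that 0 is half open, then the shift along the tool's x, y, z in cm, then the turn about the tool's z in rad. In form: claw x y z twist; .... A call has 1 to 5 rows; each row is the pose to reach, as a shift and turn from the pose commanded when the call began, along the tool's axes at that moment; what a row does not reach only later rows make up. A row lasts 1/10 s, in which the tool goes at most 50 mm and 8.59 degrees, less where a joint would pass 70% of its speed; a pose out of reach is approached as far as the arm can. A call with a gripper value outside its range is refused whole. The fingers move at their own pace and stop on an object; the grip force is fixed at half the most. Time passes only in rows, so rows that repeat a pose let the fingers close. It gives the time, the measured TCP pose, the force, the opening and the grip force at its end, in the units of the state.
- bot.get_obs(): the state, without advancing time (a new reading comes with each control period).
- vision.camera(name): name is "scene" or "top" or "wrist"; returns the picture (480x640x3 uint8, red, green, blue); there is no depth.
- vision.camera_model(name): a dict with "fov_y" (degrees; the focal length in pixels is half the picture's height over the tangent of half this angle, whatever the lens; pixels are square), "cx", "cy" (the principal point, pixels), "k1" (the pictures are not rectified: a ray, as slopes to the right and down, at radius r is drawn at 1 + k1 r^2 times it, then the intrinsics apply), "world_from_camera" (4x4, takes a point from camera to world coordinates); the wrist camera has in their place "hand_eye" (4x4, takes a point from camera to tool coordinates, whose origin is the TCP and whose axes are the flange's). Camera axes: x right, y down, z forward; pixel columns grow to the right and rows downward; lengths in m; the calibration is good to about 2 mm. A picture is of the moment at which its call begins: read the wrist's pose just before it. camera_model takes no time and is no camera call.
- workorder.job_done(): hands the job in; it is judged then, once.
Trained networks look in the newest picture that a camera, given by its name, has taken for a name from the list of things; names that differ only in an ending like _2 or _b are one class to them, and where a whole thing is asked for, a point or a joint stands for the part that bears it (a point fixed in the world has none). Each returns a list of dicts, best first, with "conf" (0 to 1); they miss things now and then, are a little off and sometimes report something else, mostly with a low value. They report only what shows in the picture. A call takes as long as a camera call.
- boxes_of(camera, target): "rect" ([centre column, centre row, width, height] in pixels, round what is visible of it).
The state is a dict: "clock": time; "joint_pos": joint angles; "joint_vel": joint speeds; "tau": joint torques, N m; "eef_pos": TCP position; "tool_rot": TCP orientation; "ft_force": force on the tool from outside, world axes, zero at the start; "ft_torque": the same for the moment, N m; "grip_width": finger opening in m; "grasp_force": force on a finger pad.
Only numpy, scipy, OpenCV 4.12 (cv2) and the standard library are available. Lean on these libraries where they do the work, as an engineer would, in place of code of your own. Each camera call takes 0.05 s, during which the arm holds its last target. There are 200 camera calls.

## Task

The four rubber stamps stand in the old rack in the order in which the front of the card was printed; the back is printed in the reverse order. Move them all to the empty new rack so that their row is reversed from left to right (the leftmost stamp of the old rack into the rightmost bay of the new one, and so on). Let each stand upright and flat on the floor of its bay, about in the middle, and never let a stamp fall over.

Things in the scene. Friction and masses are not known exactly. Their poses are not given: they have to be found in the camera images.
- stamp_round_center (a point): stamp with the round base 46 mm across: loose, plain beech, 84 mm tall, about 60 g. The base is 20 mm high; from its middle rises a round handle 25 mm thick, 20 to 84 mm above the sole, to hold it by; all handles are alike. This point: on the axis, 42 mm above the sole; z up. Starts upright in a bay of the old rack, on a grey pad.
- stamp_square_center (a point): stamp with the square base 42 x 42 mm: loose, plain beech, 84 mm tall, about 60 g. The base is 20 mm high; from its middle rises a round handle 25 mm thick, 20 to 84 mm above the sole, to hold it by; all handles are alike. This point: on the axis, 42 mm above the sole; z up. Starts upright in a bay of the old rack, on a grey pad.
- stamp_oblong_center (a point): stamp with the oblong base 52 x 26 mm (long side along its x): loose, plain beech, 84 mm tall, about 60 g. The base is 20 mm high; from its middle rises a round handle 25 mm thick, 20 to 84 mm above the sole, to hold it by; all handles are alike. This point: on the axis, 42 mm above the sole; z up. Starts upright in a bay of the old rack, on a grey pad.
- stamp_cross_center (a point): stamp with the base in the shape of a plus sign, 52 mm across with arms 18 mm wide: loose, plain beech, 84 mm tall, about 60 g. The base is 20 mm high; from its middle rises a round handle 25 mm thick, 20 to 84 mm above the sole, to hold it by; all handles are alike. This point: on the axis, 42 mm above the sole; z up. Starts upright in a bay of the old rack, on a grey pad.
- pad_round: grey felt pad 58 x 58 x 3 mm, fixed in the bay of the old rack where the round stamp starts; it stays and so marks that stamp's first place. The four pads look alike. Origin: centre of its underside, on the bay's floor; axes as the old rack's.
- pad_square: grey felt pad 58 x 58 x 3 mm, fixed in the bay of the old rack where the square stamp starts; it stays and so marks that stamp's first place. The four pads look alike. Origin: centre of its underside, on the bay's floor; axes as the old rack's.
- pad_oblong: grey felt pad 58 x 58 x 3 mm, fixed in the bay of the old rack where the oblong stamp starts; it stays and so marks that stamp's first place. The four pads look alike. Origin: centre of its underside, on the bay's floor; axes as the old rack's.
- pad_cross: grey felt pad 58 x 58 x 3 mm, fixed in the bay of the old rack where the cross stamp starts; it stays and so marks that stamp's first place. The four pads look alike. Origin: centre of its underside, on the bay's floor; axes as the old rack's.
- old_rack: old rack, medium-brown wooden tray that holds the four stamps at the start; fixed, 76 (x) x 292 (y) x 16 mm high. Four bays in a row along its y, centres at y = -105, -35, +35, +105 mm, x = 0; each 64 x 64 mm inside, floor 8 mm above the table, walls 8 mm higher. Origin: centre of its underside, on the table; x points away from the robot, y to its left, within 0.2 rad. The grey pads lift the soles 3 mm.
- new_rack: new rack, dark wooden tray, empty at the start; fixed, 76 (x) x 292 (y) x 16 mm high. Four bays in a row along its y, centres at y = -105, -35, +35, +105 mm, x = 0; each 64 x 64 mm inside, floor 8 mm above the table, walls 8 mm higher. Origin: centre of its underside, on the table; x points away from the robot, y to its left, within 0.2 rad. No pads. Nearer or farther than the old rack.

How it is judged:
By the outcome, as a careful person would: the job done as asked, in the order asked, and still so for the second after the job is handed in, with the robot touching nothing.
It also fails if it takes over 96 s, if anything falls off the work surface, if the arm or the gripper's body presses on something with over 40 N, if the wrist force passes 120 N, or if a joint passes its speed limit or range.

## Working session

There is one attempt and no reset: what is moved stays moved. The work goes in short steps, Python scripts to look and compute and a tool call to move; the robot and the scene stay as the last step left them, time stands still between calls to the robot, and variables do not carry over. Pictures are saved under pics/ and viewed, at most 14 in all, crops included, and the job is handed in when it is done.

Besides the shell and the picture viewer there is one more tool, called by a JSON object that holds its "method" and its "body", one argument or row to a line. send_rows: Moves the arm, as the interface text tells. Its arguments: {"type":"object","properties":{"motion":{"type":"string"}},"required":["motion"]}

```bash
mkdir -p pics; ls
python3 - <<'E'
from workcell import bot, vision, workorder, boxes_of
import cv2
o=bot.get_obs();print(o['clock'],o['eef_pos'],o['tool_rot'],o['grip_width'])
for c in ("top","scene"):
    im=vision.camera(c);cv2.imwrite(f"pics/{c}0.png",im[:,:,::-1]);print(c,vision.camera_model(c))
    for n in ("stamp_round_center","stamp_square_center","stamp_oblong_center","stamp_cross_center","old_rack","new_rack"):
        print(n,[( [round(float(v)) for v in d["rect"]],round(d["conf"],2)) for d in boxes_of(c,n)][:3])
E
```

```text
pics
0.0 [ 0.16548474 -0.47116568  0.23041313] [ 9.85772510e-01  1.68081772e-01 -1.74879306e-04 -1.02294682e-03] 0.08606571170333409
top {'fov_y': 44.09813038020929, 'cx': 328.0810743052819, 'cy': 239.28456979867073, 'k1': 0.05782962858400826, 'world_from_camera': array([[ 0.01367851, -0.98754807,  0.15672178,  0.4269246 ],
       [-0.99982616, -0.01549456, -0.01037184, -0.0070708 ],
       [ 0.01267103, -0.15655266, -0.98758833,  0.84003163],
       [ 0.        ,  0.        ,  0.        ,  1.        ]])}
stamp_round_center []
stamp_square_center [([320, 160, 35, 48], 0.93)]
stamp_oblong_center [([265, 166, 29, 44], 0.91), ([267, 169, 45, 40], 0.53), ([215, 173, 41, 48], 0.29)]
stamp_cross_center [([215, 173, 40, 47], 0.88)]
old_rack [([289, 170, 208, 70], 0.79)]
new_rack [([299, 302, 216, 83], 0.95), ([219, 175, 39, 42], 0.62)]
scene {'fov_y': 45.07137037825117, 'cx': 313.4804484168665, 'cy': 242.2357949414003, 'k1': -0.10803694797461098, 'world_from_camera': array([[-0.68099467,  0.47835919, -0.55445356,  0.94333739],
       [ 0.73225968,  0.45153688, -0.50981389,  0.33398996],
       [ 0.00648207, -0.75318453, -0.65777736,  0.53174039],
       [ 0.        ,  0.        ,  0.        ,  1.        ]])}
stamp_round_center [([225, 288, 38, 71], 0.75), ([314, 344, 46, 78], 0.27)]
stamp_square_center [([264, 319, 53, 77], 0.96)]
stamp_oblong_center [([314, 349, 50, 79], 0.88), ([368, 405, 73, 66], 0.53), ([387, 271, 220, 124], 0.5)]
stamp_cross_center [([372, 383, 56, 81], 0.56)]
old_rack [([296, 370, 247, 165], 0.89), ([221, 322, 60, 38], 0.74)]
new_rack [([388, 269, 218, 126], 0.58), ([223, 289, 39, 69], 0.2)]
```

View pics/top0.png

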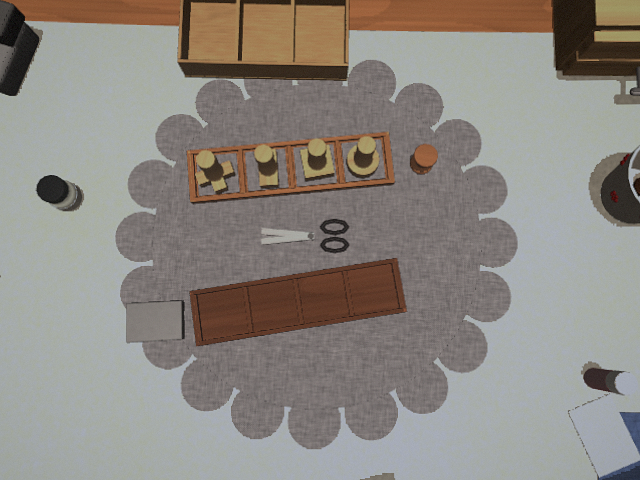

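View pics/scene0.png

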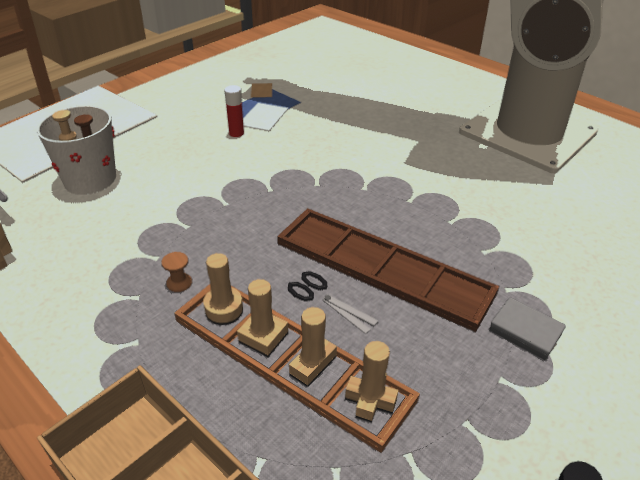

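The top view shows, left (+y) to right: cross (206,158), oblong (263,152), square (317,147) and round (367,145) in the old rack. The dark new rack is nearer the robot, around (298,303). The scene view confirms this order, so the new rack from +y to -y must read round, square, oblong, cross.

```bash
cat > h.py <<'E'
import numpy as np, cv2
from scipy.spatial.transform import Rotation as R
from workcell import bot, vision, boxes_of
def model(c, obs=None):
    m=vision.camera_model(c)
    if c=="wrist":
        T=np.eye(4);T[:3,:3]=R.from_quat(obs['tool_rot']).as_matrix();T[:3,3]=obs['eef_pos'];W=T@m['hand_eye']
    else: W=m['world_from_camera']
    f=240/np.tan(np.radians(m['fov_y']/2))
    return W,f,m['cx'],m['cy'],m['k1']
def proj(M,P):
    W,f,cx,cy,k=M;p=(np.atleast_2d(P)-W[:3,3])@W[:3,:3];s=p[:,:2]/p[:,2:]
    s=s*(1+k*(s**2).sum(1,keepdims=True));return s*f+[cx,cy]
def unproj(M,uv,z):
    W,f,cx,cy,k=M;d=(np.atleast_2d(uv)-[cx,cy])/f;s=d.copy()
    for _ in range(20): s=d/(1+k*(s**2).sum(1,keepdims=True))
    v=np.c_[s,np.ones(len(s))]@W[:3,:3].T;return W[:3,3]+v*((z-W[2,3])/v[:,2])[:,None]
def yaw(o):
    x=R.from_quat(o['tool_rot']).as_matrix()[:,0];return np.arctan2(x[1],x[0])
def go(o,x,y,z,w):
    Rm=R.from_quat(o['tool_rot']).as_matrix();return np.round(np.r_[Rm.T@(np.array([x,y,z])-o['eef_pos'])*100,yaw(o)-w],3)
E
python3 - <<'E'
from h import *
from scipy.optimize import minimize
im=cv2.imread("pics/top0.png");M=model("top")
C=dict(old=[(188,151),(388,133),(394,183),(193,203)],new=[(190,292),(398,259),(406,310),(197,346)])
hsv=cv2.cvtColor(im,cv2.COLOR_BGR2HSV)
for n,c in C.items():
    P=unproj(M,c,0.016);ctr=P.mean(0)
    v=(P[0]+P[3]-P[1]-P[2])/2;w0=np.arctan2(-v[0],v[1]);print(n,"hand",ctr.round(4),w0.round(3),np.linalg.norm(v[:2]).round(3),np.linalg.norm(((P[0]+P[1]-P[2]-P[3])/2)).round(3))
    roi=np.zeros(im.shape[:2],np.uint8);cv2.fillPoly(roi,[np.array(c)],1);roi=cv2.dilate(roi,np.ones((17,17)))
    m=((hsv[...,1]>90)&(roi>0)).astype(np.uint8);m=cv2.morphologyEx(m,cv2.MORPH_OPEN,np.ones((3,3)))
    h=cv2.convexHull(cv2.findNonZero(m));t=np.zeros_like(m);cv2.fillPoly(t,[h],1)
    K=8
    tb=cv2.resize(t,None,fx=4,fy=4,interpolation=cv2.INTER_NEAREST)
    def cost(q):
        x,y,w=q;c_,s_=np.cos(w),np.sin(w)
        B=np.array([[x+a*c_-b*s_,y+a*s_+b*c_,z] for a in(-.038,.038) for b in(-.146,.146) for z in(0,.016)])
        g=np.zeros_like(tb);cv2.fillConvexPoly(g,cv2.convexHull(((proj(M,B)+.5)*4).round().astype(np.int32)),1)
        return 1-(g&tb).sum()/(g|tb).sum()
    r=minimize(cost,[*ctr[:2],w0],method='Nelder-Mead',options=dict(initial_simplex=[[ctr[0]+a,ctr[1]+b,w0+d] for a,b,d in((0,0,0),(.006,0,0),(0,.006,0),(0,0,.04))]))
    x,y,w=r.x;print(" fit",r.x.round(4),round(r.fun,3))
    print(" bays +105..-105",[(round(x-np.sin(w)*b,4),round(y+np.cos(w)*b,4)) for b in(.105,.035,-.035,-.105)])
print(unproj(M,[(206,158),(263,152),(317,147),(367,145)],.095).round(4))
o=bot.get_obs();print("go",go(o,.40,.0,.23,np.pi/2))
E
```

```text
old hand [0.6611 0.0383 0.016 ] 0.116 0.288 0.076
 fit [0.664  0.0399 0.1168] 0.014
 bays +105..-105 [(np.float64(0.6517), np.float64(0.1442)), (np.float64(0.6599), np.float64(0.0747)), (np.float64(0.668), np.float64(0.0052)), (np.float64(0.6762), np.float64(-0.0643))]
new hand [0.4702 0.0238 0.016 ] 0.177 0.291 0.073
 fit [0.471  0.025  0.1752] 0.012
 bays +105..-105 [(np.float64(0.4527), np.float64(0.1284)), (np.float64(0.4649), np.float64(0.0595)), (np.float64(0.4771), np.float64(-0.0094)), (np.float64(0.4893), np.float64(-0.0784))]
[[ 0.6491  0.1444  0.095 ]
 [ 0.6586  0.0712  0.095 ]
 [ 0.6667  0.0012  0.095 ]
 [ 0.6705 -0.064   0.095 ]]
go [ 37.741 -36.744   0.13   -1.233]
```

{"method": "send_rows", "body": {
  "motion": "-1 4.4 -2.5 0 -0.13; -1 8.8 -5.0 0 -0.26; -1 13.2 -7.5 0 -0.39; -1 17.6 -10 0 -0.52; -1 22 -12.5 0 -0.65"
}}

```text
clock: 1.2
eef_pos: [0.3308, -0.2817, 0.2316]
tool_rot: [0.879, 0.476, 0.0, 0.0]
ft_force: [1.2, -1.7, 0.4]
grip_width: 0.0851
grasp_force: 0.0
```

Run:
```python
from h import *
o=bot.get_obs();print(o['clock'],o['eef_pos'],yaw(o),go(o,.6,.03,.23,1.688));print(vision.camera_model("wrist"))
```

```text
1.2 [ 0.33083273 -0.28170521  0.2315935 ] 0.9924964655374386 [40.815  5.502  0.162 -0.696]
{'fov_y': 64.92379583858778, 'cx': 328.2239128631346, 'cy': 239.56586077569193, 'k1': -0.05215967168998849, 'hand_eye': array([[-5.70998933e-04, -9.65350122e-01, -2.60957497e-01,
         6.68938615e-02],
       [ 9.99999122e-01, -2.39162163e-04, -1.30336630e-03,
         9.95054816e-04],
       [ 1.19579366e-03, -2.60958012e-01,  9.65349411e-01,
        -1.43105798e-01],
       [ 0.00000000e+00,  0.00000000e+00,  0.00000000e+00,
         1.00000000e+00]])}
```

{"method": "send_rows", "body": {
  "motion": "-1 4.4 0.6 0 -0.14; -1 8.8 1.2 0 -0.28; -1 13.2 1.8 0 -0.42; -1 17.6 2.4 0 -0.56; -1 22 3 0 -0.69"
}}

```text
clock: 1.7
eef_pos: [0.4771, -0.1144, 0.2315]
tool_rot: [0.666, 0.746, 0.0, 0.0]
ft_force: [0.4, -1.5, 0.3]
grip_width: 0.0855
grasp_force: 0.0
```

Run:
```python
from h import *
o=bot.get_obs();print(o['clock'],o['eef_pos'],yaw(o),go(o,.58,.03,.23,1.688))
```

```text
1.7 [ 0.47708238 -0.11441844  0.2315486 ] 1.6836036452642589 [ 1.3192e+01  1.1852e+01  1.5700e-01 -4.0000e-03]
```

{"method": "send_rows", "body": {
  "motion": "-1 3.3 3 0 0; -1 6.6 6 0 0; -1 9.9 9 0 0; -1 13.2 11.8 0 0; -1 13.2 11.8 0 0"
}}

```text
clock: 2.2
eef_pos: [0.5815, 0.0323, 0.2302]
tool_rot: [0.666, 0.746, 0.001, -0.0]
ft_force: [0.5, -0.1, -0.4]
grip_width: 0.0856
grasp_force: 0.0
```

Run:
```python
from h import *
o=bot.get_obs();print(o['clock'],o['eef_pos'],yaw(o))
im=vision.camera("wrist");np.save("pics/w1.npy",np.r_[o['eef_pos'],o['tool_rot']])
M=model("wrist",o)
print(proj(M,[(.6517,.1442,.095),(.6599,.0747,.095),(.668,.0052,.095),(.6762,-.0643,.095)]).round(0))
v=im[:,:,::-1].copy();cv2.imwrite("pics/w1.png",v)
for n,(x,y,w) in dict(old=(.664,.0399,.1168),new=(.471,.025,.1752)).items():
    c,s=np.cos(w),np.sin(w)
    B=np.array([[x+a*c-b*s,y+a*s+b*c,.016] for a,b in((-.038,-.146),(-.038,.146),(.038,.146),(.038,-.146))])
    cv2.polylines(v,[proj(M,B).round().astype(np.int32)],True,(0,255,0),1)
cv2.imwrite("pics/w1o.png",v)
```

```text
2.2 [0.58151288 0.03232814 0.2302311 ] 1.6839122160497948
[[445.  84.]
 [438. 185.]
 [432. 274.]
 [426. 352.]]
```

View pics/w1o.png

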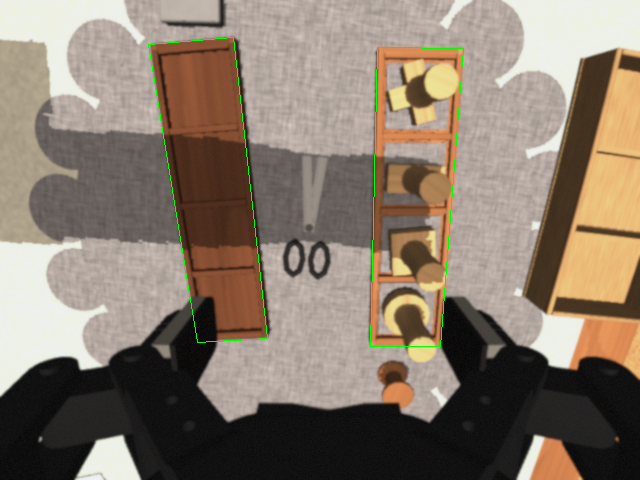

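The wrist view agrees with both fitted racks to about 1 mm. Handle tops are at (441,82), (435,184), (430,274) and (421,347).

Run:
```python
from h import *
q=np.load("pics/w1.npy");o=dict(eef_pos=q[:3],tool_rot=q[3:]);M=model("wrist",o)
im=cv2.imread("pics/w1.png")
# fit each top disc (25 mm at z=.095) : HoughCircles near guesses
g=cv2.cvtColor(im,cv2.COLOR_BGR2GRAY)
for n,p in zip("cross oblong square round".split(),[(441,82),(435,184),(430,274),(421,347)]):
    x0,y0=p[0]-40,p[1]-40;s=cv2.resize(g[y0:y0+80,x0:x0+80],None,fx=4,fy=4,interpolation=cv2.INTER_CUBIC)
    c=cv2.HoughCircles(s,cv2.HOUGH_GRADIENT,1,20,param1=100,param2=12,minRadius=52,maxRadius=76)
    c=[] if c is None else c[0]
    L=[(round(a/4+x0-.4,1),round(b/4+y0-.4,1),r/4) for a,b,r in c if np.hypot(a-160,b-160)<40][:2]
    print(n,unproj(M,p,.095).round(4)[0],L,[unproj(M,l[:2],.095).round(4)[0,:2] for l in L])
cv2.imwrite("pics/w1c.png",cv2.resize(im[40:370,365:475],None,fx=1.8*1,fy=1.8))
```

```text
cross [0.6489 0.1454 0.095 ] [(np.float32(442.0), np.float32(81.5), np.float32(18.025)), (np.float32(438.0), np.float32(84.5), np.float32(13.225))] [array([0.6496, 0.1458]), array([0.6471, 0.1435])]
oblong [0.6573 0.0748 0.095 ] [] []
square [0.6664 0.0048 0.095 ] [] []
round [ 0.671  -0.0598  0.095 ] [(np.float32(422.2), np.float32(351.2), np.float32(14.475))] [array([ 0.6727, -0.0636])]
```

View pics/w1c.png

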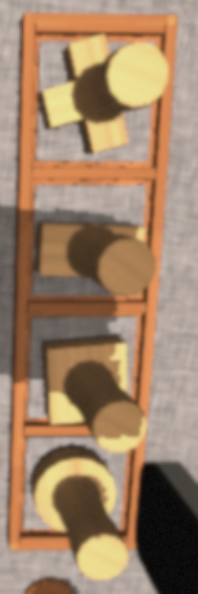

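{"method": "send_rows", "body": {
  "motion": "-1 -3.5 2.6 1 0; -1 -7 5.2 3 0; -1 -10.5 7.8 6 0; -1 -10.5 7.8 9 0; -1 -10.5 7.8 9 0"
}}

```text
clock: 2.75
eef_pos: [0.664, -0.0706, 0.135]
tool_rot: [0.67, 0.743, -0.004, -0.005]
ft_force: [-0.5, -0.5, -1.6]
grip_width: 0.0853
grasp_force: 0.0
```

Run:
```python
from h import *
o=bot.get_obs();print(o['clock'],o['eef_pos'],yaw(o),o['ft_force'],go(o,.671,-.0635,.046,1.688))
im=vision.camera("wrist")[:,:,::-1];cv2.imwrite("pics/w2.png",im)
M=model("wrist",o);print(proj(M,[(.671,-.0635,.095),(.671,-.0635,.031)]).round(0))
```

```text
2.75 [ 0.66401551 -0.07061984  0.13503916] 1.6740816098041382 [-0.51692949 -0.4747401  -1.61720782] [ 0.616  0.872  8.896 -0.014]
[[342. 259.]
 [340. 230.]]
```

View pics/w2.png

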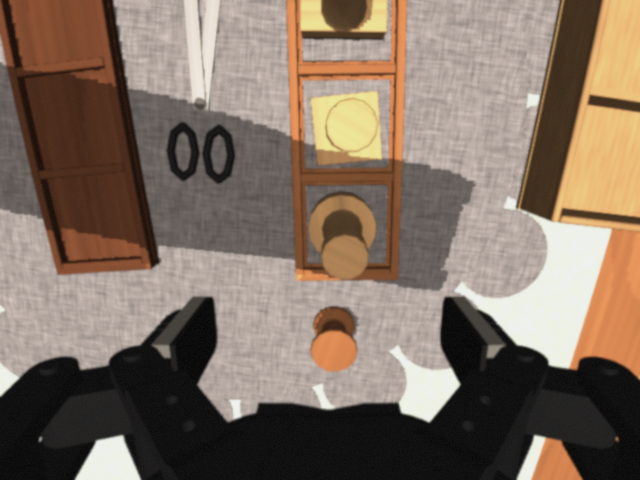

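The round handle's top shows at (345,256), about 1 mm from where I predicted it. The wooden knob at (333,350) is clear of the fingers. I'll let the arm settle before going down.

{"method": "send_rows", "body": {
  "motion": "-1 0 0 0 0; -1 0 0 2 0"
}}

```text
clock: 3.0
eef_pos: [0.6713, -0.0682, 0.128]
tool_rot: [0.668, 0.744, 0.003, 0.005]
ft_force: [1.2, -0.4, 0.5]
grip_width: 0.085
grasp_force: 0.0
```

Run:
```python
from h import *
o=bot.get_obs();print(o['clock'],o['eef_pos'],yaw(o),o['joint_vel'].round(3),go(o,.672,-.0625,.046,1.688))
```

```text
3.0 [ 0.67131808 -0.06822389  0.12797309] 1.6784232548786544 [ 0.007  0.128 -0.369 -0.477 -0.004 -0.   ] [ 0.581  0.037  8.197 -0.01 ]
```

{"method": "send_rows", "body": {
  "motion": "-1 0.4 0 2.5 0; -1 0.5 0 5 0; -1 0.5 0 7.2 0; -1 0.5 0 7.2 0"
}}

```text
clock: 3.4
eef_pos: [0.666, -0.0623, 0.0489]
tool_rot: [0.668, 0.744, -0.001, -0.001]
ft_force: [-0.2, 0.1, 0.1]
grip_width: 0.0856
grasp_force: 0.0
```

Run:
```python
from h import *
o=bot.get_obs();print(o['clock'],o['eef_pos'],yaw(o),o['joint_vel'].round(3),go(o,.672,-.0625,.046,1.688))
```

```text
3.4 [ 0.66595665 -0.06229086  0.04889025] 1.6791277550931185 [-0.004 -0.027  0.054  0.042 -0.001  0.   ] [-0.086  0.599  0.287 -0.009]
```

{"method": "send_rows", "body": {
  "motion": "-1 -0.1 0.5 0.2 0; 1 -0.1 0.5 0.2 0; 1 -0.1 0.5 0.2 0; 1 -0.1 0.5 0.2 0; 1 -0.1 0.5 0.2 0"
}}

```text
clock: 3.9
eef_pos: [0.6729, -0.0638, 0.0481]
tool_rot: [0.668, 0.744, 0.0, 0.0]
ft_force: [0.4, -0.2, -0.3]
grip_width: 0.0283
grasp_force: 0.0
```

{"method": "send_rows", "body": {
  "motion": "1 0 0 0 0; 1 0 0 0 0; 1 0 0 0 0"
}}

```text
clock: 4.2
eef_pos: [0.6727, -0.0638, 0.0479]
tool_rot: [0.668, 0.744, 0.0, 0.0]
ft_force: [-1.1, -0.1, 3.2]
grip_width: 0.0235
grasp_force: 58.5
```

{"method": "send_rows", "body": {
  "motion": "1 0 0 -4 0; 1 0.5 -0.5 -8 0; 1 3.5 -3.2 -9 -0.02; 1 6.8 -6.2 -9 -0.04; 1 10.1 -9.3 -9 -0.067"
}}

```text
clock: 4.7
eef_pos: [0.5685, 0.0274, 0.1375]
tool_rot: [0.643, 0.766, 0.001, 0.0]
ft_force: [0.9, 0.2, -0.1]
grip_width: 0.0235
grasp_force: 59.1
```

{"method": "send_rows", "body": {
  "motion": "1 3.3 -3 0 0; 1 6.6 -6 0 0; 1 9.9 -9 0 0; 1 11 -9.8 2 0; 1 11 -9.8 2 0"
}}

```text
clock: 5.2
eef_pos: [0.4501, 0.1187, 0.1154]
tool_rot: [0.642, 0.767, -0.002, -0.002]
ft_force: [-0.3, -0.3, -1.2]
grip_width: 0.0242
grasp_force: 59.1
```

Run:
```python
from h import *
o=bot.get_obs();print(o['clock'],o['eef_pos'],yaw(o),o['grip_width'],o['joint_vel'].round(3),go(o,.4527,.1284,.0455,1.746))
```

```text
5.2 [0.45007619 0.11873087 0.11544047] 1.7480138673815473 0.024172175021881202 [-0.043  0.015  0.087  0.031 -0.02  -0.02 ] [9.070e-01 4.660e-01 6.991e+00 2.000e-03]
```

{"method": "send_rows", "body": {
  "motion": "1 0.9 0.4 1.5 0; 1 0.9 0.4 3.5 0; 1 0.9 0.4 5 0; 1 0.9 0.4 5 0; 1 0.9 0.4 5 0"
}}

```text
clock: 5.7
eef_pos: [0.4569, 0.1271, 0.0675]
tool_rot: [0.643, 0.766, -0.0, 0.0]
ft_force: [-0.4, 0.5, 0.2]
grip_width: 0.0235
grasp_force: 59.1
```

Run:
```python
from h import *
o=bot.get_obs();print(o['clock'],o['eef_pos'],yaw(o),o['grip_width'],o['joint_vel'].round(3),go(o,.4527,.1284,.0455,1.746))
```

```text
5.7 [0.45693323 0.12711903 0.06753208] 1.7437426234938733 0.023496278254663786 [ 0.003 -0.017  0.012 -0.002  0.002  0.001] [ 2.000e-01 -3.950e-01  2.203e+00 -2.000e-03]
```

{"method": "send_rows", "body": {
  "motion": "1 0.2 -0.4 1 0; 1 0.2 -0.4 1.8 0; 1 0.2 -0.4 2.1 0; 1 0.2 -0.4 2.1 0"
}}

```text
clock: 6.1
eef_pos: [0.4513, 0.1288, 0.0458]
tool_rot: [0.643, 0.766, -0.0, -0.0]
ft_force: [-0.4, -0.1, -0.3]
grip_width: 0.0234
grasp_force: 59.1
```

{"method": "send_rows", "body": {
  "motion": "1 0 0 0.1 0; 0.1 0 0 0.1 0; -1 0 0 0.1 0; -1 0 0 0.1 0; -1 0 0 0 0"
}}

```text
clock: 6.6
eef_pos: [0.4519, 0.129, 0.0464]
tool_rot: [0.643, 0.766, 0.0, 0.0]
ft_force: [-0.2, -0.5, -0.6]
grip_width: 0.0797
grasp_force: 0.0
```

{"method": "send_rows", "body": {
  "motion": "-1 0 0 0 0; -1 0 0 -4 0; -1 0 0 -8 0; -1 0 0 -10 0; -1 0 0 -10 0"
}}

```text
clock: 7.1
eef_pos: [0.4544, 0.1297, 0.1499]
tool_rot: [0.643, 0.766, 0.003, 0.002]
ft_force: [1.1, 0.5, 0.0]
grip_width: 0.0852
grasp_force: 0.0
```

Run:
```python
from h import *
o=bot.get_obs();print(o['clock'],o['eef_pos'],yaw(o),o['joint_vel'].round(3),go(o,.667,.002,.13,1.688))
im=vision.camera("wrist")[:,:,::-1].copy();M=model("wrist",o)
t=vision.camera("top")[:,:,::-1].copy();print(proj(M,[(.4527,.1284,.092)]),proj(model("top"),[(.4527,.1284,.092)]))
cv2.imwrite("pics/w3.png",np.hstack([im[:,:560:],t[100:380,150:390].repeat(1,0) if 0 else cv2.copyMakeBorder(t[100:380,160:400],0,200,0,0,cv2.BORDER_CONSTANT)]))
```

```text
7.1 [0.4544414  0.12969719 0.14985667] 1.7448012207615484 [-0.     0.042 -0.073 -0.05   0.001 -0.   ] [-16.258  18.708   2.116   0.057]
[[321.94010856 261.68769942]] [[212.17754959 311.07867164]]
```

View pics/w3.png

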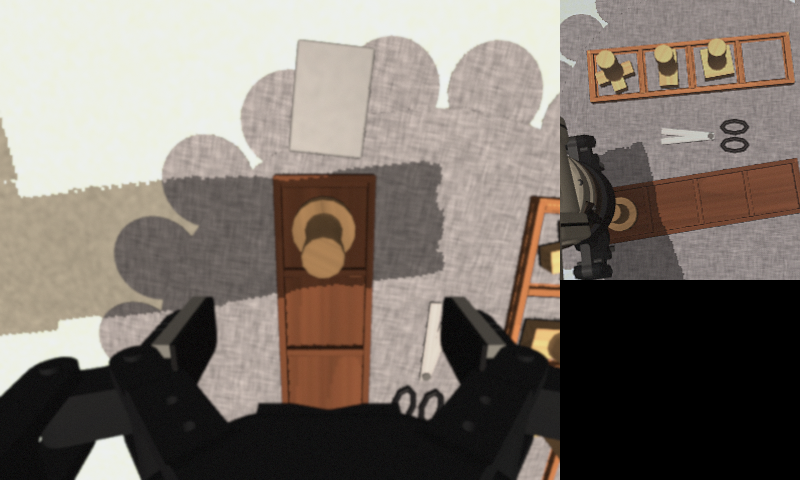

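The round stamp stands upright at (323,240) in the end bay, well centred. Next is the square one.

{"method": "send_rows", "body": {
  "motion": "-1 -3.2 3.7 0 0.01; -1 -6.4 7.4 0 0.02; -1 -9.6 11.1 0 0.03; -1 -12.8 14.8 0.5 0.05; -1 -16 18.4 1 0.057"
}}

```text
clock: 7.7
eef_pos: [0.6612, 0.0021, 0.1337]
tool_rot: [0.665, 0.747, -0.001, -0.001]
ft_force: [0.5, 1.0, 0.1]
grip_width: 0.0857
grasp_force: 0.0
```

{"method": "send_rows", "body": {
  "motion": "-1 0 0 0 0; -1 0 0 0 0"
}}

```text
clock: 7.9
eef_pos: [0.6595, 0.0023, 0.132]
tool_rot: [0.665, 0.747, -0.002, -0.003]
ft_force: [0.7, -1.0, -0.5]
grip_width: 0.0856
grasp_force: 0.0
```

Run:
```python
from h import *
o=bot.get_obs();print(o['clock'],o['eef_pos'],yaw(o),o['joint_vel'].round(3),go(o,.667,.003,.046,1.688))
im=vision.camera("wrist")[:,:,::-1].copy();M=model("wrist",o);cv2.imwrite("pics/w4.png",im)
print(proj(M,[(.667,.003,.095)]),[(d['rect'],d['conf']) for d in boxes_of("wrist","stamp_square_center")][:2])
```

```text
7.9 [0.65946894 0.0023401  0.13201204] 1.686114994067193 [ 0.026 -0.064 -0.031  0.005  0.003  0.002] [-3.000e-02  8.130e-01  8.596e+00 -2.000e-03]
[[341.38185561 273.40311219]] [([342.9, 252.3, 65.4, 93.7], 0.82)]
```

View pics/w4.png

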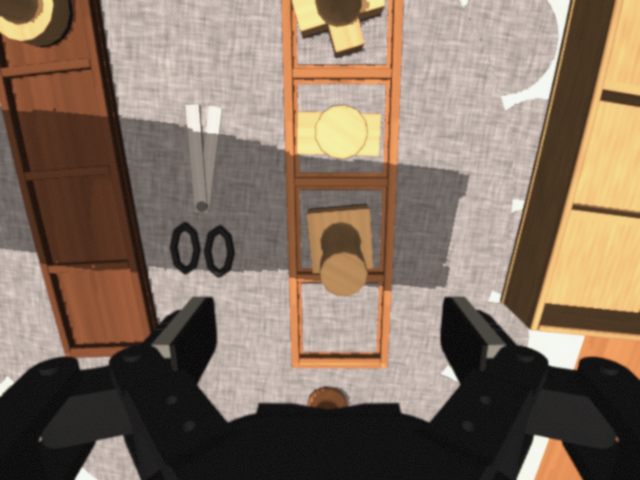

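The square stamp's top is at (344,273), where predicted.

{"method": "send_rows", "body": {
  "motion": "-1 0 0.8 1 0; -1 0 0.8 3.5 0; -1 0 0.8 6 0; -1 0 0.8 6 0; -1 0 0.8 6 0"
}}

```text
clock: 8.5
eef_pos: [0.6681, 0.0049, 0.0765]
tool_rot: [0.664, 0.748, -0.0, -0.0]
ft_force: [1.0, -0.1, 0.7]
grip_width: 0.0858
grasp_force: 0.0
```

Run:
```python
from h import *
o=bot.get_obs();print(o['clock'],o['eef_pos'],yaw(o),o['joint_vel'].round(3),go(o,.667,.003,.046,1.688))
```

```text
8.5 [0.66811096 0.00492943 0.07650511] 1.6888612038417752 [-0.007 -0.02   0.04   0.001  0.002  0.002] [-1.790e-01 -1.310e-01  3.051e+00  1.000e-03]
```

{"method": "send_rows", "body": {
  "motion": "-1 -0.2 0 1.5 0; -1 -0.2 0 3 0; 1 -0.2 0 3 0; 1 -0.2 0 3 0; 1 -0.2 0 3 0"
}}

```text
clock: 9.0
eef_pos: [0.6702, 0.0023, 0.0483]
tool_rot: [0.664, 0.747, 0.001, 0.001]
ft_force: [0.1, -0.7, 0.8]
grip_width: 0.044
grasp_force: 0.0
```

{"method": "send_rows", "body": {
  "motion": "1 0 0 0 0; 1 0 0 0 0; 1 0 0 0 0; 1 0 0 0 0"
}}

```text
clock: 9.4
eef_pos: [0.6697, 0.0021, 0.0476]
tool_rot: [0.665, 0.747, 0.001, 0.001]
ft_force: [-1.0, -0.0, 4.3]
grip_width: 0.0237
grasp_force: 58.7
```

Run:
```python
from h import *
o=bot.get_obs();print(o['clock'],o['eef_pos'],yaw(o),o['joint_vel'].round(3),go(o,.4649,.0595,.15,1.746))
```

```text
9.4 [0.66967282 0.00213461 0.04757466] 1.6877603331330864 [-0.001 -0.001  0.     0.    -0.001 -0.001] [  8.085 -19.647 -10.284  -0.058]
```

{"method": "send_rows", "body": {
  "motion": "1 0 0 -4 0; 1 0 0 -8 0; 1 1.6 -4 -9 -0.02; 1 3.3 -8.3 -9 -0.04; 1 5 -12.5 -9 -0.058"
}}

```text
clock: 9.9
eef_pos: [0.5377, 0.0375, 0.1364]
tool_rot: [0.643, 0.766, 0.0, 0.0]
ft_force: [0.4, 0.1, -0.0]
grip_width: 0.0236
grasp_force: 59.1
```

{"method": "send_rows", "body": {
  "motion": "1 1.5 -3.6 0 0; 1 3 -7.2 1 0; 1 3 -7.2 3 0; 1 3 -7.2 3 0; 1 3 -7.2 3 0"
}}

```text
clock: 10.4
eef_pos: [0.4632, 0.0543, 0.1064]
tool_rot: [0.643, 0.766, -0.0, -0.0]
ft_force: [0.7, -0.6, -0.0]
grip_width: 0.0233
grasp_force: 59.2
```

Run:
```python
from h import *
o=bot.get_obs();print(o['clock'],o['eef_pos'],yaw(o),o['joint_vel'].round(3),go(o,.4649,.0595,.045,1.746))
```

```text
10.4 [0.46316593 0.05426503 0.10644773] 1.7458049680226568 [-0.007  0.002  0.039  0.003  0.001  0.   ] [ 0.485  0.262  6.145 -0.   ]
```

{"method": "send_rows", "body": {
  "motion": "1 0.5 0.2 1.5 0; 1 0.5 0.2 3 0; 1 0.5 0.2 4.2 0; 1 0.5 0.2 4.2 0; 1 0.5 0.2 4.2 0"
}}

```text
clock: 10.9
eef_pos: [0.4651, 0.0594, 0.0649]
tool_rot: [0.643, 0.766, 0.0, 0.0]
ft_force: [-0.2, -0.2, -0.7]
grip_width: 0.0238
grasp_force: 59.2
```

Run:
```python
from h import *
o=bot.get_obs();print(o['clock'],o['eef_pos'],yaw(o),o['joint_vel'].round(3),go(o,.4649,.0595,.045,1.746))
```

```text
10.9 [0.46513391 0.05942108 0.06487595] 1.7453074571924716 [ 0.002 -0.016  0.006 -0.003 -0.001  0.   ] [ 1.200e-02 -2.300e-02  1.988e+00 -1.000e-03]
```

{"method": "send_rows", "body": {
  "motion": "1 0 0 1 0; 1 0 0 1.9 0; 1 0 0 1.9 0; 1 0 0 1.9 0"
}}

```text
clock: 11.3
eef_pos: [0.4636, 0.0595, 0.0449]
tool_rot: [0.643, 0.766, -0.0, -0.0]
ft_force: [-0.1, 0.0, -0.3]
grip_width: 0.0238
grasp_force: 59.5
```

{"method": "send_rows", "body": {
  "motion": "0.1 0 0 0 0; -1 0 0 0 0; -1 0 0 0 0; -1 0 0 0 0; -1 0 0 0 0"
}}

```text
clock: 11.8
eef_pos: [0.464, 0.0595, 0.0454]
tool_rot: [0.643, 0.766, 0.0, 0.0]
ft_force: [-0.1, 0.2, 0.1]
grip_width: 0.0854
grasp_force: 0.0
```

{"method": "send_rows", "body": {
  "motion": "-1 0 0 0 0; -1 0 0 -4 0; -1 0 0 -8 0; -1 0 0 -10 0; -1 0 0 -10 0"
}}

```text
clock: 12.3
eef_pos: [0.4666, 0.0599, 0.1488]
tool_rot: [0.643, 0.766, 0.003, 0.003]
ft_force: [0.2, 0.9, -1.4]
grip_width: 0.0854
grasp_force: 0.0
```

Run:
```python
from h import *
o=bot.get_obs();print(o['clock'],o['eef_pos'],yaw(o),o['joint_vel'].round(3),go(o,.658,.073,.13,1.688))
```

```text
12.3 [0.46656858 0.05985059 0.14877128] 1.7457799968627563 [ 0.     0.041 -0.072 -0.046  0.    -0.001] [-2.037 19.065  2.021  0.058]
```

{"method": "send_rows", "body": {
  "motion": "-1 -0.4 4.5 0 0.02; -1 -0.8 9 0 0.03; -1 -1.3 13.5 0 0.045; -1 -2 18.9 1 0.058; -1 -2 18.9 2 0.058"
}}

```text
clock: 12.8
eef_pos: [0.6579, 0.0728, 0.121]
tool_rot: [0.665, 0.747, 0.0, 0.0]
ft_force: [-0.9, -0.7, -1.4]
grip_width: 0.0856
grasp_force: 0.0
```

{"method": "send_rows", "body": {
  "motion": "-1 0 0 0 0; -1 0 0 0 0"
}}

```text
clock: 13.0
eef_pos: [0.6516, 0.0726, 0.1236]
tool_rot: [0.665, 0.747, -0.002, -0.001]
ft_force: [-0.5, 0.4, 0.9]
grip_width: 0.0854
grasp_force: 0.0
```

Run:
```python
from h import *
o=bot.get_obs();print(o['clock'],o['eef_pos'],yaw(o),o['joint_vel'].round(3),go(o,.658,.073,.046,1.688))
im=vision.camera("wrist")[:,:,::-1].copy();M=model("wrist",o);cv2.imwrite("pics/w5.png",im)
print(proj(M,[(.658,.073,.095),(.649,.1455,.095),(.4649,.0595,.092)]))
```

```text
13.0 [0.65156285 0.07255059 0.12361964] 1.6878636886054168 [ 0.001 -0.049  0.001  0.002 -0.     0.001] [-0.031  0.678  7.759 -0.   ]
[[339.40321831 279.49373805]
 [339.47187031 122.52955474]
 [-35.20493805 258.21003571]]
```

View pics/w5.png

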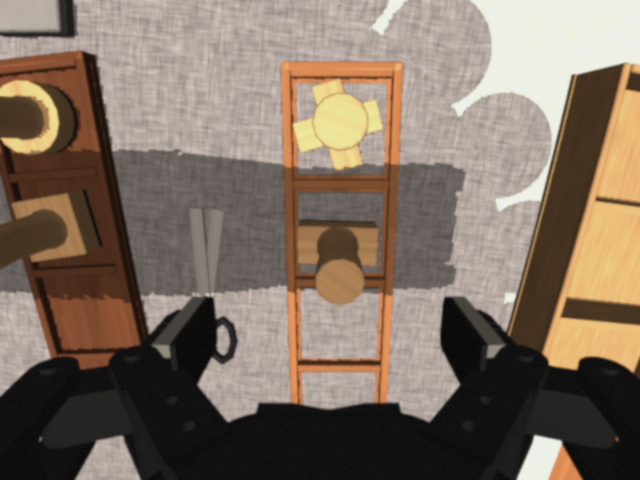

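The round and square stamps stand in their new bays. The oblong's top is at (340,282), within 1 mm of the prediction, and the cross's is at (341,122), as predicted.

{"method": "send_rows", "body": {
  "motion": "-1 0 0.7 1.5 0; -1 0 0.7 4 0; -1 0 0.7 5.5 0; -1 0 0.7 5.5 0; -1 0 0.7 5.5 0"
}}

```text
clock: 13.55
eef_pos: [0.6602, 0.0736, 0.0708]
tool_rot: [0.665, 0.747, 0.0, 0.0]
ft_force: [0.1, 0.4, 0.7]
grip_width: 0.0858
grasp_force: 0.0
```

Run:
```python
from h import *
o=bot.get_obs();print(o['clock'],o['eef_pos'],yaw(o),o['joint_vel'].round(3),go(o,.658,.0725,.046,1.688))
```

```text
13.55 [0.66020959 0.07356797 0.07078899] 1.6878881076632624 [-0.001 -0.014  0.031 -0.     0.002  0.001] [-0.08  -0.233  2.479 -0.   ]
```

{"method": "send_rows", "body": {
  "motion": "-1 -0.1 -0.1 1.3 0; -1 -0.1 -0.1 2.4 0; 1 -0.1 -0.1 2.4 0; 1 -0.1 -0.1 2.4 0; 1 -0.1 -0.1 2.4 0"
}}

```text
clock: 14.05
eef_pos: [0.6599, 0.0725, 0.0466]
tool_rot: [0.665, 0.747, 0.0, 0.0]
ft_force: [-1.1, -0.1, 0.3]
grip_width: 0.044
grasp_force: 0.0
```

{"method": "send_rows", "body": {
  "motion": "1 0 0 0 0; 1 0 0 0 0; 1 0 0 0 0; 1 0 0 0 0"
}}

```text
clock: 14.45
eef_pos: [0.6602, 0.0725, 0.047]
tool_rot: [0.665, 0.747, 0.001, 0.0]
ft_force: [0.6, -0.5, 2.2]
grip_width: 0.0237
grasp_force: 58.8
```

Run:
```python
from h import *
o=bot.get_obs();print(o['clock'],o['eef_pos'],yaw(o),o['joint_vel'].round(3),go(o,.4771,-.0094,.15,1.746))
```

```text
14.45 [0.66018528 0.07249901 0.04698375] 1.6878625676953718 [ 0.001 -0.    -0.001 -0.001 -0.003  0.001] [ -5.996 -19.125 -10.33   -0.058]
```

{"method": "send_rows", "body": {
  "motion": "1 0 0 -4 0; 1 0 0 -8 0; 1 -1.3 -4 -9 -0.02; 1 -2.6 -8.3 -9 -0.04; 1 -4 -12.5 -9 -0.058"
}}

```text
clock: 14.95
eef_pos: [0.5389, 0.0178, 0.1366]
tool_rot: [0.642, 0.767, 0.0, 0.0]
ft_force: [0.8, -0.8, -0.6]
grip_width: 0.0234
grasp_force: 59.1
```

{"method": "send_rows", "body": {
  "motion": "1 -1.2 -3.3 0 0; 1 -2.4 -6.6 1 0; 1 -2.4 -6.6 3 0; 1 -2.4 -6.6 3 0; 1 -2.4 -6.6 3 0"
}}

```text
clock: 15.45
eef_pos: [0.4794, -0.017, 0.1064]
tool_rot: [0.643, 0.766, -0.0, -0.0]
ft_force: [0.4, 0.4, 0.0]
grip_width: 0.0236
grasp_force: 59.2
```

Run:
```python
from h import *
o=bot.get_obs();print(o['clock'],o['eef_pos'],yaw(o),o['joint_vel'].round(3),go(o,.4771,-.0094,.0445,1.746))
```

```text
15.45 [ 0.47943847 -0.01695783  0.10644096] 1.7458251779527234 [ 0.008  0.001  0.036  0.002 -0.001 -0.   ] [ 0.784 -0.097  6.194 -0.   ]
```

{"method": "send_rows", "body": {
  "motion": "1 0.8 -0.1 1.5 0; 1 0.8 -0.1 3 0; 1 0.8 -0.1 4.2 0; 1 0.8 -0.1 4.2 0; 1 0.8 -0.1 4.2 0"
}}

```text
clock: 15.95
eef_pos: [0.4779, -0.009, 0.0649]
tool_rot: [0.642, 0.766, 0.0, 0.0]
ft_force: [-0.4, -0.0, -0.2]
grip_width: 0.0236
grasp_force: 59.2
```

Run:
```python
from h import *
o=bot.get_obs();print(o['clock'],o['eef_pos'],yaw(o),o['joint_vel'].round(3),go(o,.4771,-.0094,.0445,1.746))
```

```text
15.95 [ 0.47794727 -0.00899751  0.06491147] 1.746441378439579 [-0.004 -0.014  0.004 -0.003 -0.001  0.   ] [-0.025 -0.092  2.041  0.   ]
```

{"method": "send_rows", "body": {
  "motion": "1 0 0 1 0; 1 0 0 2 0; 1 0 0 2 0; 1 0 0 2 0"
}}

```text
clock: 16.35
eef_pos: [0.4764, -0.0094, 0.0439]
tool_rot: [0.643, 0.766, -0.0, -0.0]
ft_force: [0.5, 1.0, -1.1]
grip_width: 0.0237
grasp_force: 59.3
```

{"method": "send_rows", "body": {
  "motion": "0.1 0 0 0 0; -1 0 0 0 0; -1 0 0 0 0; -1 0 0 0 0; -1 0 0 0 0"
}}

```text
clock: 16.85
eef_pos: [0.477, -0.0093, 0.0444]
tool_rot: [0.643, 0.766, 0.0, 0.0]
ft_force: [-0.0, -0.2, 0.3]
grip_width: 0.0854
grasp_force: 0.0
```

{"method": "send_rows", "body": {
  "motion": "-1 0 0 0 0; -1 0 0 -4 0; -1 0 0 -8 0; -1 0 0 -10 0; -1 0 0 -10 0"
}}

```text
clock: 17.35
eef_pos: [0.4796, -0.0094, 0.1478]
tool_rot: [0.643, 0.766, 0.002, 0.003]
ft_force: [0.1, 0.2, -0.0]
grip_width: 0.0853
grasp_force: 0.0
```

Run:
```python
from h import *
o=bot.get_obs();print(o['clock'],o['eef_pos'],yaw(o),o['joint_vel'].round(3),go(o,.649,.1455,.13,1.688))
```

```text
17.35 [ 0.47962102 -0.00938275  0.14782401] 1.74576139877431 [-0.     0.042 -0.069 -0.048 -0.001  0.   ] [12.306 19.362  1.908  0.058]
```

{"method": "send_rows", "body": {
  "motion": "-1 2.4 3.8 0 0.01; -1 4.8 7.6 0 0.02; -1 7.3 11.4 0 0.03; -1 9.8 15.2 0.5 0.04; -1 12.3 19.2 1 0.058"
}}

```text
clock: 17.85
eef_pos: [0.645, 0.1464, 0.1326]
tool_rot: [0.665, 0.747, -0.001, -0.001]
ft_force: [0.6, -0.6, -0.2]
grip_width: 0.0851
grasp_force: 0.0
```

{"method": "send_rows", "body": {
  "motion": "-1 0 0 1 0; -1 0 0 1 0"
}}

```text
clock: 18.05
eef_pos: [0.6427, 0.1456, 0.1195]
tool_rot: [0.664, 0.748, -0.003, -0.002]
ft_force: [0.1, -0.6, -1.2]
grip_width: 0.0854
grasp_force: 0.0
```

Run:
```python
from h import *
o=bot.get_obs();print(o['clock'],o['eef_pos'],yaw(o),o['joint_vel'].round(3),go(o,.649,.1455,.046,1.688))
im=vision.camera("wrist")[:,:,::-1].copy();M=model("wrist",o);cv2.imwrite("pics/w6.png",im)
print(proj(M,[(.649,.1455,.095)]))
```

```text
18.05 [0.64266269 0.14561551 0.11954022] 1.6894293031177248 [-0.027 -0.061 -0.026  0.028 -0.004 -0.002] [-7.900e-02  6.830e-01  7.349e+00  1.000e-03]
[[339.41558918 283.65791075]]
```

View pics/w6.png

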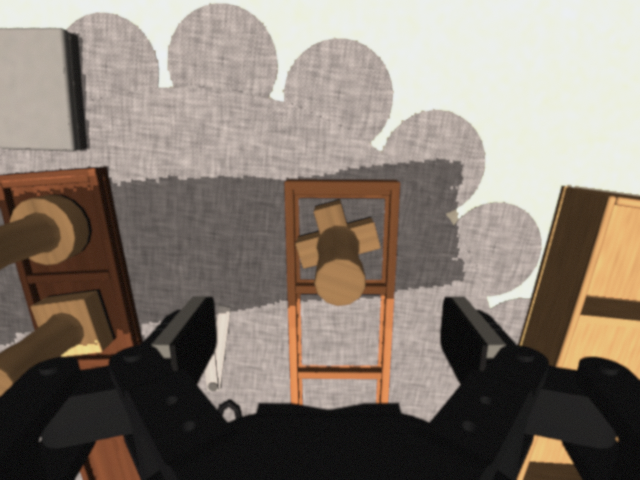

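The cross's handle top is at (340,283), as predicted.

{"method": "send_rows", "body": {
  "motion": "-1 0 0.7 1.5 0; -1 0 0.7 3.5 0; -1 0 0.7 5 0; -1 0 0.7 5 0; -1 0 0.7 5 0"
}}

```text
clock: 18.6
eef_pos: [0.6513, 0.1452, 0.0746]
tool_rot: [0.665, 0.747, -0.0, -0.0]
ft_force: [-0.1, 0.4, -0.0]
grip_width: 0.0854
grasp_force: 0.0
```

Run:
```python
from h import *
o=bot.get_obs();print(o['clock'],o['eef_pos'],yaw(o),o['joint_vel'].round(3),go(o,.649,.1455,.046,1.688))
```

```text
18.6 [0.65126262 0.14515487 0.07461004] 1.686664202116613 [ 0.006 -0.015  0.031  0.004 -0.     0.   ] [ 6.100e-02 -2.200e-01  2.861e+00 -1.000e-03]
```

{"method": "send_rows", "body": {
  "motion": "-1 0 -0.1 1.5 0; -1 0 -0.1 2.8 0; 1 0 -0.1 2.8 0; 1 0 -0.1 2.8 0; 1 0 -0.1 2.8 0"
}}

```text
clock: 19.1
eef_pos: [0.6511, 0.146, 0.0472]
tool_rot: [0.665, 0.747, 0.001, 0.0]
ft_force: [-0.3, -0.4, 0.2]
grip_width: 0.0441
grasp_force: 0.0
```

{"method": "send_rows", "body": {
  "motion": "1 0 0 0 0; 1 0 0 0 0; 1 0 0 0 0; 1 0 0 0 0"
}}

```text
clock: 19.5
eef_pos: [0.6513, 0.1461, 0.0473]
tool_rot: [0.665, 0.747, 0.001, 0.001]
ft_force: [-0.5, 0.2, 4.1]
grip_width: 0.0242
grasp_force: 58.8
```

Run:
```python
from h import *
o=bot.get_obs();print(o['clock'],o['eef_pos'],yaw(o),o['joint_vel'].round(3),go(o,.4893,-.0784,.15,1.746))
```

```text
19.5 [0.65130797 0.14614919 0.04731463] 1.6878291523558422 [-0.    -0.002 -0.001 -0.002  0.    -0.001] [-20.407 -18.691 -10.311  -0.058]
```

{"method": "send_rows", "body": {
  "motion": "1 0 0 -4 0; 1 -0.5 -0.5 -8 0; 1 -3.9 -3.6 -10.5 -0.02; 1 -7.4 -6.8 -10.5 -0.04; 1 -10.9 -10 -10.5 -0.058"
}}

```text
clock: 20.0
eef_pos: [0.5633, 0.0251, 0.1521]
tool_rot: [0.642, 0.767, 0.0, 0.001]
ft_force: [0.4, -1.2, -1.2]
grip_width: 0.0234
grasp_force: 59.1
```

{"method": "send_rows", "body": {
  "motion": "1 -3.3 -3 0 0; 1 -6.6 -6 0 0; 1 -9.8 -7.9 0 0; 1 -9.8 -7.9 3 0; 1 -9.8 -7.9 3 0"
}}

```text
clock: 20.5
eef_pos: [0.4997, -0.0849, 0.1182]
tool_rot: [0.644, 0.765, -0.002, -0.003]
ft_force: [-0.3, 0.3, -0.9]
grip_width: 0.0239
grasp_force: 59.1
```

Run:
```python
from h import *
o=bot.get_obs();print(o['clock'],o['eef_pos'],yaw(o),o['joint_vel'].round(3),go(o,.4893,-.0784,.045,1.746))
```

```text
20.5 [ 0.49967564 -0.0848521   0.11823141] 1.7432634701941094 [ 0.036 -0.012  0.062  0.064  0.004  0.002] [ 7.950e-01 -8.620e-01  7.331e+00 -3.000e-03]
```

{"method": "send_rows", "body": {
  "motion": "1 0.8 -0.9 1.5 0; 1 0.8 -0.9 3.5 0; 1 0.8 -0.9 5.3 0; 1 0.8 -0.9 5.3 0; 1 0.8 -0.9 5.3 0"
}}

```text
clock: 21.0
eef_pos: [0.4931, -0.0773, 0.0686]
tool_rot: [0.642, 0.767, -0.0, -0.0]
ft_force: [0.4, -0.4, -0.5]
grip_width: 0.0233
grasp_force: 59.1
```

Run:
```python
from h import *
o=bot.get_obs();print(o['clock'],o['eef_pos'],yaw(o),o['joint_vel'].round(3),go(o,.4893,-.0784,.045,1.746))
```

```text
21.0 [ 0.49311259 -0.07729691  0.06864321] 1.7469680108637717 [-0.004 -0.015  0.021 -0.005  0.     0.   ] [-4.300e-02 -3.930e-01  2.365e+00  1.000e-03]
```

{"method": "send_rows", "body": {
  "motion": "1 0 -0.3 1.2 0; 1 0 -0.3 2.3 0; 1 0 -0.3 2.3 0; 1 0 -0.3 2.3 0"
}}

```text
clock: 21.4
eef_pos: [0.4902, -0.0784, 0.0456]
tool_rot: [0.643, 0.766, 0.0, 0.0]
ft_force: [-0.1, 0.2, -0.6]
grip_width: 0.024
grasp_force: 59.1
```

{"method": "send_rows", "body": {
  "motion": "1 0 0 0.1 0; 0.1 0 0 0.1 0; -1 0 0 0.1 0; -1 0 0 0.1 0; -1 0 0 0.1 0"
}}

```text
clock: 21.9
eef_pos: [0.4901, -0.0785, 0.0445]
tool_rot: [0.643, 0.766, 0.0, 0.0]
ft_force: [-0.4, 0.7, 0.0]
grip_width: 0.0797
grasp_force: 0.0
```

{"method": "send_rows", "body": {
  "motion": "-1 0 0 0.1 0; -1 0 0 -4 0; -1 0 0 -8 0; -1 0 0 -12 0; -1 0 0 -16 0"
}}

```text
clock: 22.4
eef_pos: [0.4897, -0.0784, 0.2058]
tool_rot: [0.643, 0.766, -0.0, -0.0]
ft_force: [0.9, 0.8, -0.7]
grip_width: 0.0853
grasp_force: 0.0
```

{"method": "send_rows", "body": {
  "motion": "-1 -4 0 0 0; -1 -8 0 0 0; -1 -12 0 0 0; -1 -15 0 0 0; -1 -15 0 0 0"
}}

```text
clock: 22.9
eef_pos: [0.5164, -0.2297, 0.2037]
tool_rot: [0.644, 0.765, -0.0, 0.0]
ft_force: [0.1, -0.4, 0.1]
grip_width: 0.0852
grasp_force: 0.0
```

Run:
```python
from h import *
o=bot.get_obs();print(o['clock'],o['eef_pos'])
t=vision.camera("top")[:,:,::-1].copy();s=vision.camera("scene")[:,:,::-1].copy()
M=model("top")
for p in((.4527,.1284),(.4649,.0595),(.4771,-.0094),(.4893,-.0784)): cv2.circle(t,tuple(int(v) for v in proj(M,[(*p,.092)])[0].round()),1,(0,0,255),-1)
cv2.imwrite("pics/end.png",np.hstack([cv2.resize(t[220:370,170:430],(520,300)),s[170:470,240:520]]))
```

```text
22.9 [ 0.51635167 -0.22972053  0.20372616]
```

View pics/end.png

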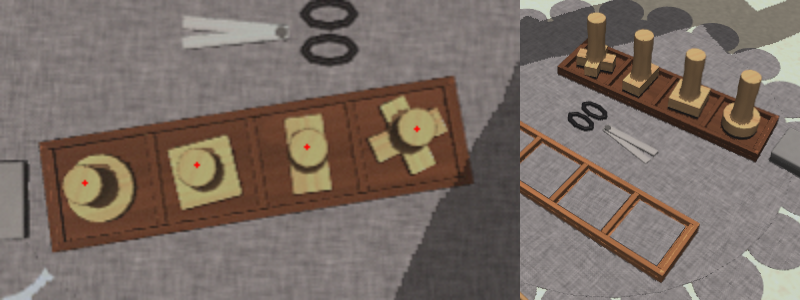

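All four stamps stand upright and centred in the new rack: round, square, oblong, cross from left to right. The arm is clear of everything.

```bash
python3 -c "
from workcell import workorder
print(workorder.job_done())"
```

```text
the job is handed in; nothing more can be done
None
```

The job is handed in: all four stamps stand upright and centred in the new rack in reversed order (round, square, oblong, cross from left to right), none fell, and it took about 23 s of the 96 s.

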